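Lock the microphone boom and move its sleeve one hole out

ROBOT

A 7-joint arm with a two-finger parallel gripper is mounted at the origin on the work surface. World frame = base frame: x ahead of the robot, y to its left, z up, the work surface at z = 0. Lengths are in m, angles in rad, forces in N, time in s.
With the tool pointing down it reaches from about 0.4 to 0.85 m from the base axis. Payload 4.5 kg.
Tool frame: the origin (TCP) lies midway between the tips of the shut fingers; the grasp point (between the pads) lies 19 mm behind it (bot.hold_point_z is the distance from the TCP to the grasp point, in m); z points along the fingers, y is the direction in which the jaws open and shut (so a half turn about z gives the same grasp; the last joint's range is limited). The gripper opens to 88 mm and grips with 3 to 60 N. Pads are 18 mm wide; open, the fingers measure 123 mm over their backs; the gripper's body (75 mm by 187 mm) begins 45 mm behind the grasp point.
Start: joints at [1.285, 0.689, -0.195, 1.565, 0.157, 0.902, -0.215], TCP at [0.197, -0.593, 0.239] pointing down, gripper open.
Joint ranges: [-3.01, 3.01], [-0.46, 2.08], [-1.47, 1.51], [0.13, 2.56], [-1, 4.14], [0.04, 2.09], [-2.66, 2.66]. Speed limits (rad/s): [2.57, 2.57, 3.14, 3.14, 3.14, 3.14, 3.14].

INTERFACE

Orientations are given as a rotation vector (axis times angle).
In Python, from bench import bot, imaging, nets gives the robot as it stands.
- The arm moves only by the tool send_rows, never from a script. Its argument "steps" is text: rows parted by semicolons, each of 6 numbers parted by spaces: the shift along the tool's x, y, z as a fraction of full scale, then the turn, a rotation vector about the tool's x, y, z as a fraction of full scale. A call has 1 to 12 rows; each row is the pose to reach, as a shift and turn from the pose commanded when the call began, along the tool's axes at that moment, turning the shorter way round; what a row does not reach only later rows make up. Full scale, the value 1, is 1 m for a shift and 2 pi rad for a turn. A row lasts 1/10 s, in which the tool goes at most 50 mm and 8.59 degrees, less where a joint would pass 70% of its speed; a pose out of reach is approached as far as the arm can. A call with a number of a shift or a turn outside -1 to 1 is refused whole. A call with a gripper value outside its range is refused whole. "grip" is the opening, from 0 (shut) to 1 (fully open), set as the call begins (left out, the last holds). The fingers move at their own pace and stop on an object; "newtons" is the grip in N (left out, the last holds). Time passes only in rows, so rows that repeat a pose let the fingers close. It gives the time, the measured TCP pose, the force and the opening at its end, in the units of the state.
- bot.read_state(): the state, without advancing time (a new reading comes with each control period).
- imaging.capture(name): name is "scene" or "top"; returns the picture (384x512x3 uint8, red, green, blue); there is no depth.
- imaging.camera_params(name): a dict with "mtx" (3x3 intrinsics, pixels), "position" and "orientation" of the camera in the world. Camera axes: x right, y up, looking along -z (the intrinsics and any distortion apply to the point x, -y, -z); pixel columns grow to the right and rows downward; lengths in m; the calibration is good to about 2 mm. A picture is of the moment at which its call begins. camera_params takes no time and is no camera call.
- bot.finish_job(): hands the job in, once; it reports no verdict.
Trained networks look in the newest picture that a camera, given by its name, has taken for a name from the list of things; names that differ only in an ending like _2 or _b are one class to them, and where a whole thing is asked for, a point or a joint stands for the part that bears it (a point fixed in the world has none). Each returns a list of dicts, best first, with "conf" (0 to 1); they miss things now and then, are a little off and sometimes report something else, mostly with a low value. They report only what shows in the picture. A call takes as long as a camera call.
- nets.search_frame(target, camera): "centre" ([column, row] in pixels, amid what is visible of it).
- nets.regions_of(target, camera): "mask" (384x512 bool, what is visible of it) and "centre" ([column, row] in pixels, amid what is visible of it).
- nets.spot_point(target, camera): "centre" ([column, row] in pixels: a listed point, or the origin of a listed thing).
The state is a dict: "time_s": time; "q": joint angles; "qd": joint speeds; "joint_torque": joint torques, N m; "ee_pos": TCP position; "orientation": TCP orientation; "wrist_force": force on the tool from outside, world axes, zero at the start; "ft_torque": the same for the moment, N m; "gripper_width": finger opening in m.
Only numpy, scipy, OpenCV 4.12 (cv2) and the standard library are available. Lean on these libraries where they do the work, as an engineer would, in place of code of your own. Each camera call takes 0.05 s, during which the arm holds its last target. There are 200 camera calls.

TASK

First slide the barrel bolt of the microphone boom fully home into its keeper on the desk. Then pull up the lock plunger on the sliding sleeve, move the sleeve along the tube to the very next hole, away from the boom's pedestal, and let the pin all the way down into that hole. Finish while still gripping the plunger's knob and holding the pin down there, and leave the mug, the speaker and the morse key alone.

Things in the scene. Friction and masses are not known exactly. Their poses are not given: they have to be found in the camera images.
- boom: Fixed microphone boom: a level square aluminium tube 30 x 30 x 460 mm, top face 65 mm above the desk, 11 mm holes in it every 50 mm; a grey pedestal 71 mm high at its -y end, a foot 70 mm high at its +y end. Origin on the desk under the pin's starting hole; +y along the tube from pedestal to foot, +z up, -x the side with the bolt, facing the robot. Yaw differs up to 20 degrees either way.
- next_hole (a point): Centre, on the tube's top face, of the next hole: 50 mm from the starting hole along the boom's +y, in the open at the start. Turns with the boom.
- bolt_handle (a point): Centre of the top of the bolt's handle, an upright steel pin 14 mm across standing on the bolt rod 75 mm to the boom's -x side of the tube's centreline. Its top is 84 mm, the rod's top 40 mm above the desk. Two strap bridges over the rod, tops 47 mm above the desk, lie 70 mm behind and 65 mm ahead of the drawn-back handle.
- bolt (a joint): Barrel bolt, a 12 mm steel rod sliding parallel to the tube, in m along the boom's +y: 0 = fully drawn back, 0.045 = fully home in the keeper (a dark steel bridge on the desk, 48 mm high). Starts between 0 and 0.012. Friction about 1.5 N, so it stays where it is left; hard stops at both ends.
- sleeve (a joint): Dark steel sleeve's position along the tube, m along the boom's +y: 0 = starting hole, 0.05 = next hole, 0.10 the one after. 40 x 40 mm, from 50 mm behind to 30 mm ahead of the plunger, top 70 mm above the desk; on its +x side an arm reaches out 185 mm with a microphone up to 170 mm high. Friction 2 N with the pin up; about 1.5 mm play either way with it in a hole.
- sleeve_mark (a point): Point on the sleeve's top face, 70 mm above the desk, on the plunger's axis. Moves with the sleeve.
- plunger (a joint): How far the lock plunger is pulled up, m: 0 = pin fully down in a hole, 0.016 = top stop. The 8 mm round-tipped pin reaches 10 mm into the hole, so it clears the tube above 0.010; let go between holes it rides on the tube and drops into the next hole it meets. A spring presses it down, 3 N at 0, 6.5 N at the top.
- knob_top (a point): Centre of the top of the plunger's knob, an upright black cylinder 24 mm across and 26 mm tall, its top 114 mm above the desk when the pin is down; it rises with the plunger and travels with the sleeve. Below it is a steel collar 20 mm across, 70 to 85 mm above the desk, fixed on the sleeve.
- mug: Bystander: loose white mug, 80 mm across, 92 mm tall, origin at the centre of its underside. On the robot's side of the tube, beside its far part.
- morse_key: Bystander: loose brass morse key on a dark wooden base 75 x 125 mm, 49 mm tall, origin at the centre of its underside. Beyond the tube, beside its far part.
- speaker: Bystander: loose black loudspeaker box, 75 x 95 x 95 mm tall, origin at the centre of its underside. Beyond the tube, beside its pedestal part.

How it is judged:
By the outcome, as a careful person would: the job done as asked, in the order asked, and still so for the second after the job is handed in, while the arm keeps its last pose, push and grip.
It also fails if it takes over 48 s, if anything falls off the work surface, if the arm or the gripper's body presses on something with over 40 N, if the wrist force passes 120 N, or if a joint passes its speed limit or range.

## Working session

There is one attempt and no reset: what is moved stays moved. The work goes in short steps, Python scripts to look and compute and a tool call to move; the robot and the scene stay as the last step left them, time stands still between calls to the robot, and variables do not carry over. Pictures are saved under pics/ and viewed, about 8 in all and at most 12, crops included, and the job is handed in when it is done.

Besides the shell and the picture viewer there is one more tool, called as name(argument=value, ...), one argument or row to a line, values as JSON. send_rows: Moves the arm, as the interface text tells. Its arguments: {"type":"object","properties":{"steps":{"type":"string"},"grip":{"type":"number"},"newtons":{"type":"number"}},"required":["steps"]}

```bash
mkdir -p pics; ls
cat > h.py <<'E'
import numpy as np, cv2
from scipy.spatial.transform import Rotation as R
from bench import bot, imaging, nets
def rotm(o):
    o=np.array(o,float)
    return o if o.shape==(3,3) else (R.from_rotvec(o) if o.size==3 else R.from_quat(o)).as_matrix()
def ray(cam,px):
    p=imaging.camera_params(cam); K=np.array(p["mtx"])
    d=np.linalg.inv(K)@[px[0],px[1],1]; d=np.array([d[0],-d[1],-d[2]])
    return np.array(p["position"]), rotm(p["orientation"])@d
def at_z(cam,px,z):
    o,d=ray(cam,px); return o+d*(z-o[2])/d[2]
def proj(cam,X):
    p=imaging.camera_params(cam); c=rotm(p["orientation"]).T@(np.array(X)-p["position"])
    u=np.array(p["mtx"])@[c[0],-c[1],-c[2]]; return u[:2]/u[2]
def snap(cam,name=None):
    im=imaging.capture(cam)
    if name: cv2.imwrite(f"pics/{name}.png",im[:,:,::-1])
    return im
def tool(dw):  # world shift -> tool shift
    return R.from_rotvec(bot.read_state()["orientation"]).inv().apply(dw)
E
python3 - <<'E'
from h import *
print(imaging.camera_params("scene")); print(imaging.camera_params("top"))
a=snap("scene");b=snap("top")
cv2.imwrite("pics/a.png",cv2.resize(np.vstack([a,b])[:,:,::-1],None,fx=.78,fy=.78) if 0 else b[:,:,::-1]); cv2.imwrite("pics/s.png",a[:,:,::-1])
for t,z in [("knob_top",.114),("next_hole",.065),("bolt_handle",.084),("sleeve_mark",.07),("boom",0),("mug",0),("morse_key",0),("speaker",0)]:
    for c in("top","scene"):
        r=nets.spot_point(t,c)
        for q in r[:2]: print(t,c,np.round(q["centre"],1),round(q["conf"],2),at_z(c,q["centre"],z).round(4))
s=bot.read_state();print(s["time_s"],s["ee_pos"],s["orientation"],s["gripper_width"],s["wrist_force"])
E
```

```text
pics
{'mtx': array([[432.21896589,   0.        , 257.31998058],
       [  0.        , 432.21896589, 187.08725099],
       [  0.        ,   0.        ,   1.        ]]), 'position': array([1.03939766, 0.36610665, 0.7079977 ]), 'orientation': array([0.40967054, 0.80639308, 2.06091999])}
{'mtx': array([[488.91298814,   0.        , 256.58283528],
       [  0.        , 488.91298814, 180.84402975],
       [  0.        ,   0.        ,   1.        ]]), 'position': array([0.50945829, 0.03501535, 0.95409833]), 'orientation': array([ 0.11835384, -0.07738492, -1.57041991])}
knob_top top [297.6 219.1] 0.46 [ 0.5485 -0.0133  0.114 ]
knob_top scene [244.9 160.3] 0.52 [ 0.5512 -0.012   0.114 ]
knob_top scene [243.2 196.6] 0.31 [0.63   0.0418 0.114 ]
next_hole top [269.4 212.7] 0.71 [0.5624 0.0349 0.065 ]
next_hole scene [261.6 190.2] 0.63 [0.5615 0.0353 0.065 ]
bolt_handle top [362.  281.1] 0.76 [ 0.4421 -0.1257  0.084 ]
bolt_handle scene [233.4 117.6] 0.59 [ 0.4275 -0.1363  0.084 ]
sleeve_mark top [297.8 220.8] 0.78 [ 0.5475 -0.0161  0.07  ]
sleeve_mark scene [244.6 174.4] 0.63 [ 0.5491 -0.0158  0.07  ]
boom top [294.7 218.4] 0.64 [ 0.5551 -0.0142  0.    ]
boom scene [244.6 197.5] 0.72 [ 0.5518 -0.0163  0.    ]
mug top [212.6 248.4] 0.56 [0.4973 0.1452 0.    ]
mug scene [325.  214.9] 0.64 [0.4949 0.1508 0.    ]
morse_key top [230.4 148.3] 0.89 [0.6944 0.1119 0.    ]
morse_key scene [261.1 272.7] 0.83 [0.6857 0.1202 0.    ]
morse_key scene [243.3 160.2] 0.66 [ 0.4593 -0.0879  0.    ]
speaker top [379.3 179.5] 0.72 [ 0.6308 -0.1801  0.    ]
speaker top [298.2 219.7] 0.17 [ 0.5526 -0.021   0.    ]
speaker scene [166.7 188. ] 0.68 [ 0.6279 -0.1753  0.    ]
0.9 [ 0.19651727 -0.59332978  0.23876217] [3.10140847e+00 5.00212222e-01 1.07193586e-04] 0.08820217003380514 [-0.078106    1.20010329  0.36715565]
```

View pics/a.png

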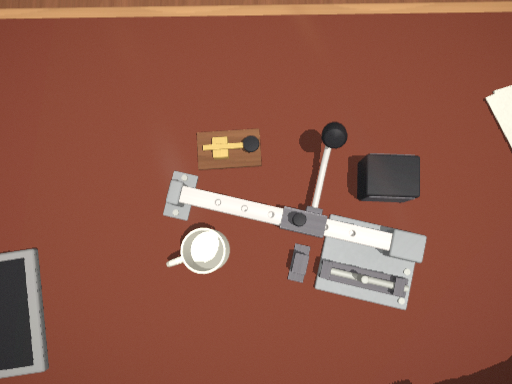

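View pics/s.png

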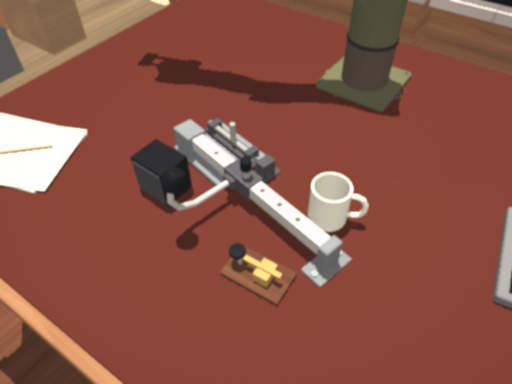

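The scene is clear: the tube runs from the pedestal (405,243) to the foot (180,195) in the top view. The knob is at (298,219) and the bolt handle is near (365,281). Next I fit the yaw and the handle position.

Run:
```python
from h import *
a=snap("scene");b=snap("top")
cv2.imwrite("pics/c.png",np.hstack([cv2.resize(b[205:305,260:430],None,fx=2.35,fy=3.0*.78,interpolation=2),cv2.resize(a[105:205,165:335],None,fx=2.35,fy=2.34,interpolation=2)])[:,:,::-1])
# holes: dark blobs along tube, top
p0=at_z("top",[185,195],.065);p1=at_z("top",[390,240],.065)
m=nets.regions_of("boom","top")
mask=m[0]["mask"].astype(np.uint8)
hsv=cv2.cvtColor(b,cv2.COLOR_RGB2HSV)
br=((hsv[:,:,2]>170)&(hsv[:,:,1]<60)).astype(np.uint8)
n,l,st,ce=cv2.connectedComponentsWithStats(br)
for i in range(1,n):
    if st[i,4]>150:
        ys,xs=np.where(l==i); P=np.array([at_z("top",[x,y],.065)[:2] for x,y in zip(xs,ys)])
        w,v=np.linalg.eigh(np.cov(P.T)); d=v[:,1]*np.sign(v[1,1])
        print(st[i],ce[i].round(1),P.mean(0).round(4),"dir yaw deg",np.degrees(np.arctan2(-d[0],d[1])).round(2))
for c in("top","scene"):
    for t,z in(("bolt_handle",.084),("next_hole",.065)):
        r=nets.spot_point(t,c)
        for q in r[:2]: print(t,c,np.round(q["centre"],1),round(q["conf"],2),at_z(c,q["centre"],z).round(4))
```

```text
[486  85  26  62 864] [502.5 109. ] [ 0.7528 -0.3952] dir yaw deg -84.19
[312 148  19  60 372] [320.8 177.5] [ 0.6267 -0.0593] dir yaw deg 76.43Traceback (most recent call last):
  File "<stdin>", line 13, in <module>
  File "h.py", line 12, in at_z
    o,d=ray(cam,px); return o+d*(z-o[2])/d[2]
        ~~~^^^^^^^^
  File "h.py", line 8, in ray
    p=imaging.camera_params(cam); K=np.array(p["mtx"])
ValueError: time passes only in moves, steps and waits
```

View pics/c.png

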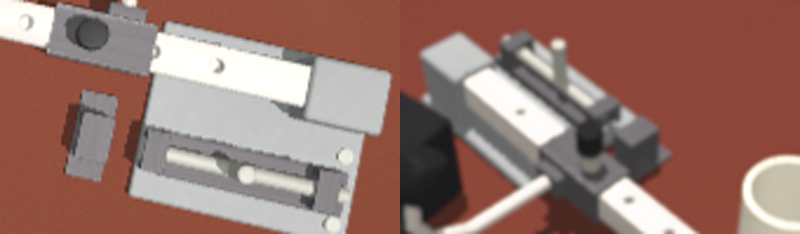

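The crops show the handle top at about (365,279) in top and (233,123) in scene. The open holes are at (270.6,214.4) and (352.8,233.2) in top.

Run:
```python
from h import *
h1=at_z("top",[365.1,279.6],.084);h2=at_z("scene",[233.1,122.8],.084);print("handle",h1,h2)
n=at_z("top",[270.6,214.4],.065);n2=at_z("scene",[262.4,190.5],.065)
f=at_z("top",[352.8,233.2],.065);f2=at_z("scene",[216,152.9],.065);g=at_z("top",[217.5,202.3],.065)
print(n,n2,f,f2,g)
for a,b in((n,f),(n2,f2),(g,f)):
    d=(a-b)[:2];print(np.linalg.norm(d),np.degrees(np.arctan2(-d[0],d[1])))
s=bot.read_state();print(s["time_s"],R.from_rotvec(s["orientation"]).as_matrix().round(3))
```

```text
handle [ 0.44462539 -0.13110544  0.084     ] [ 0.44289356 -0.12548317  0.084     ]
[0.55934138 0.0327692  0.065     ] [0.56123971 0.0370921  0.065     ] [ 0.52526742 -0.11499006  0.065     ] [ 0.52799359 -0.10871115  0.065     ] [0.58160493 0.12966627 0.065     ]
0.15163717013175668 -12.98566166408132
0.14954561216338377 -12.844996451616844
0.25105902161307103 -12.96756791302921
1.05 [[ 0.949  0.314  0.   ]
 [ 0.314 -0.949 -0.   ]
 [ 0.     0.    -1.   ]]
```

send_rows(
  steps="0.382 -0.363 0.085 0 0 0.0868;0.382 -0.363 0.085 0 0 0.0868;0.382 -0.363 0.085 0 0 0.0868;0.382 -0.363 0.085 0 0 0.0868;0.382 -0.363 0.085 0 0 0.0868;0.382 -0.363 0.085 0 0 0.0868;0.382 -0.363 0.085 0 0 0.0868;0.382 -0.363 0.085 0 0 0.0868;0.382 -0.363 0.085 0 0 0.0868;0.382 -0.363 0.085 0 0 0.0868;0.382 -0.363 0.085 0 0 0.0868;0.382 -0.363 0.085 0 0 0.0868",
  grip=1,
)

```text
time_s: 2.25
ee_pos: [0.448, -0.1229, 0.1531]
orientation: [-3.12, 0.337, -0.002]
wrist_force: [-0.3, -0.2, 0.1]
gripper_width: 0.0883
```

send_rows(
  steps="0 0 0.05 0 0 0;0 0 0.099 0 0 0;0 0 0.099 0 0 0;0 0 0.099 0 0 0",
)

```text
time_s: 2.65
ee_pos: [0.4442, -0.1293, 0.0549]
orientation: [3.121, -0.355, -0.004]
wrist_force: [0.2, -0.7, 1.5]
gripper_width: 0.0881
```

Run:
```python
from h import *
s=bot.read_state();print(s["time_s"],s["ee_pos"],R.from_rotvec(s["orientation"]).as_matrix().round(3),s["wrist_force"])
a=snap("scene");b=snap("top")
cv2.imwrite("pics/d.png",np.hstack([cv2.resize(b[205:305,280:450],None,fx=2.35,fy=2.34,interpolation=2),cv2.resize(a[65:165,165:335],None,fx=2.35,fy=2.34,interpolation=2)])[:,:,::-1])
```

```text
2.65 [ 0.44418601 -0.12927326  0.05485122] [[ 0.974 -0.225 -0.002]
 [-0.225 -0.974  0.   ]
 [-0.002  0.    -1.   ]] [ 0.15500912 -0.73330988  1.52050035]
```

View pics/d.png

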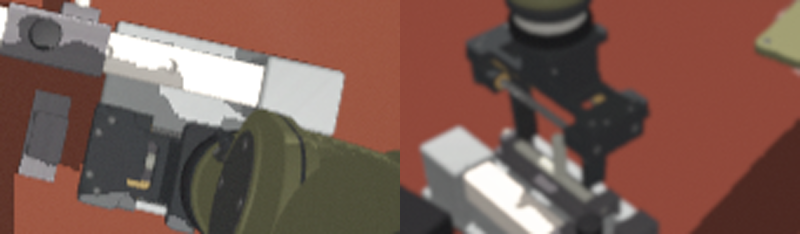

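The handle stands between the open fingers, at crop (560,150). I'll close on it.

send_rows(
  steps="0 0 0 0 0 0;0 0 0 0 0 0;0 0 0 0 0 0;0 0 0 0 0 0;0 0 0 0 0 0;0 0 0 0 0 0",
  grip=0,
  newtons=25,
)

```text
time_s: 3.35
ee_pos: [0.445, -0.1286, 0.0548]
orientation: [3.122, -0.353, 0.0]
wrist_force: [-0.4, -0.2, 0.1]
gripper_width: 0.042
```

send_rows(
  steps="0 0 0 0 0 0;0 0 0 0 0 0;0 0 0 0 0 0;0 0 0 0 0 0;0 0 0 0 0 0;0 0 0 0 0 0",
)

```text
time_s: 3.95
ee_pos: [0.445, -0.1286, 0.0546]
orientation: [3.122, -0.353, -0.0]
wrist_force: [0.4, -0.8, -0.9]
gripper_width: 0.013
```

send_rows(
  steps="0 -0.01 0 0 0 0;0 -0.02 0 0 0 0;0 -0.028 0 0 0 0;0 -0.028 0 0 0 0",
)

```text
time_s: 4.35
ee_pos: [0.4519, -0.0989, 0.0547]
orientation: [-3.121, 0.348, -0.0]
wrist_force: [1.0, 2.1, -2.0]
gripper_width: 0.0133
```

send_rows(
  steps="0 -0.004 0 0 0 0;0 -0.008 0 0 0 0;0 -0.012 0 0 0 0;0 -0.012 0 0 0 0",
)

```text
time_s: 4.75
ee_pos: [0.4542, -0.0889, 0.0547]
orientation: [-3.121, 0.352, -0.0]
wrist_force: [1.1, 0.7, -2.0]
gripper_width: 0.0128
```

send_rows(
  steps="0 -0.002 0 0 0 0;0 -0.004 0 0 0 0;0 -0.006 0 0 0 0;0 -0.008 0 0 0 0;0 -0.008 0 0 0 0;0 -0.008 0 0 0 0",
)

```text
time_s: 5.35
ee_pos: [0.4551, -0.085, 0.0547]
orientation: [3.117, -0.359, -0.0]
wrist_force: [-0.5, -9.4, -3.8]
gripper_width: 0.0134
```

send_rows(
  steps="0 -0.002 0 0 0 0;0 -0.004 0 0 0 0;0 -0.004 0 0 0 0;0 -0.004 0 0 0 0",
)

```text
time_s: 5.75
ee_pos: [0.4551, -0.0849, 0.0547]
orientation: [3.112, -0.366, -0.001]
wrist_force: [-1.9, -17.6, -5.5]
gripper_width: 0.0129
```

send_rows(
  steps="0 0.004 0 0 0 0;0 0.006 0 0 0 0;0 0.006 0 0 0 0;0 0.006 0 0 0 0;0 0.006 0 0 0 0;0 0.006 0 0 0 0;0 0.006 0 0 0 0",
  grip=0.6,
)

```text
time_s: 6.45
ee_pos: [0.4554, -0.0835, 0.0547]
orientation: [-3.122, 0.353, -0.0]
wrist_force: [0.4, -0.2, 0.2]
gripper_width: 0.0528
```

send_rows(
  steps="0 0 -0.05 0 0 0;0 0 -0.1 0 0 0;0 0 -0.11 0 0 0;0.04 -0.045 -0.11 0 0 0;0.076 -0.089 -0.11 0 0 0;0.076 -0.089 -0.11 0 0 0;0.076 -0.089 -0.11 0 0 0;0.076 -0.089 -0.11 0 0 0",
  grip=0.7,
)

```text
time_s: 7.25
ee_pos: [0.5478, -0.0147, 0.164]
orientation: [3.121, -0.354, -0.004]
wrist_force: [-0.2, -1.1, 0.1]
gripper_width: 0.0617
```

Run:
```python
from h import *
s=bot.read_state();print(s["time_s"],s["ee_pos"],R.from_rotvec(s["orientation"]).as_matrix().round(3),s["wrist_force"])
a=snap("scene");b=snap("top")
for c in("top","scene"):
    for t,z in(("bolt_handle",.084),("knob_top",.114),("sleeve_mark",.07)):
        r=nets.spot_point(t,c)
        for q in r[:2]: print(t,c,np.round(q["centre"],1),round(q["conf"],2),at_z(c,q["centre"],z).round(4))
cv2.imwrite("pics/e.png",np.hstack([cv2.resize(b[185:305,220:420],None,fx=2,fy=2,interpolation=2),cv2.resize(a[85:205,165:365],None,fx=2,fy=2,interpolation=2)])[:,:,::-1])
```

```text
7.25 [ 0.54781843 -0.01468915  0.16403472] [[ 0.975 -0.224 -0.003]
 [-0.224 -0.975 -0.001]
 [-0.002  0.001 -1.   ]] [-0.24719962 -1.06183144  0.09282782]
bolt_handle scene [246.1 129.9] 0.79 [ 0.4463 -0.0865  0.084 ]
knob_top scene [244.5 159.4] 0.7 [ 0.5496 -0.0142  0.114 ]
sleeve_mark scene [248.7 173.4] 0.55 [ 0.5419 -0.0106  0.07  ]
sleeve_mark scene [166.8 186. ] 0.42 [ 0.6644 -0.1254  0.07  ]
```

View pics/e.png

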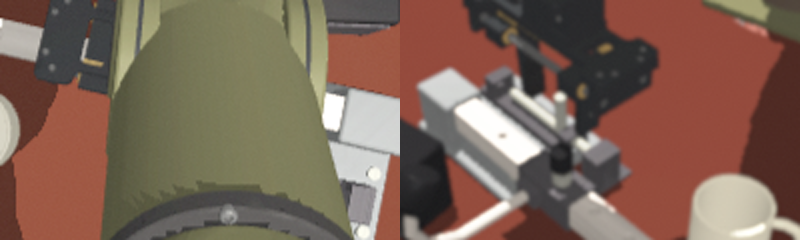

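The bolt rod now reaches into the keeper, with the handle at about (245,133) in scene. The knob is at (0.5496,-0.0142), which matches the target, so I descend.

send_rows(
  steps="0 0 0.04 0 0 0;0 0 0.078 0 0 0;0 0 0.078 0 0 0;0 0 0.078 0 0 0",
)

```text
time_s: 8.05
ee_pos: [0.5491, -0.0143, 0.0869]
orientation: [3.121, -0.354, -0.002]
wrist_force: [0.6, -0.6, -0.5]
gripper_width: 0.0617
```

send_rows(
  steps="0 0 0 0 0 0;0 0 0 0 0 0;0 0 0 0 0 0;0 0 0 0 0 0;0 0 0 0 0 0;0 0 0 0 0 0;0 0 0 0 0 0;0 0 0 0 0 0",
  grip=0,
  newtons=30,
)

```text
time_s: 8.85
ee_pos: [0.5495, -0.0142, 0.0871]
orientation: [3.122, -0.354, 0.001]
wrist_force: [-0.6, -0.3, 5.4]
gripper_width: 0.0233
```

send_rows(
  steps="0 0 -0.005 0 0 0;0 0 -0.01 0 0 0;0 0 -0.0145 0 0 0;0 0 -0.0145 0 0 0;0 0 -0.0145 0 0 0",
)

```text
time_s: 9.35
ee_pos: [0.5494, -0.0141, 0.1012]
orientation: [3.121, -0.354, 0.001]
wrist_force: [1.8, -0.3, -7.3]
gripper_width: 0.023
```

send_rows(
  steps="0 -0.006 0 0 0 0;0 -0.014 0 0 0 0;0 -0.022 0 0 0 0;0 -0.03 0 0 0 0;0 -0.038 0 0 0 0;0 -0.045 0 0 0 0;0 -0.05 0 0 0 0;0 -0.05 0 0 0 0;0 -0.05 0 0 0 0;0 -0.05 0 0 0 0",
)

```text
time_s: 10.35
ee_pos: [0.561, 0.0358, 0.1013]
orientation: [-3.12, 0.352, -0.001]
wrist_force: [5.0, 0.2, -6.5]
gripper_width: 0.0229
```

send_rows(
  steps="0 0 0.004 0 0 0;0 0 0.008 0 0 0;0 0 0.012 0 0 0;0 0 0.015 0 0 0;0 0 0.016 0 0 0;0 0 0.016 0 0 0;0 0 0.016 0 0 0",
)

```text
time_s: 11.05
ee_pos: [0.5609, 0.0347, 0.087]
orientation: [-3.121, 0.354, -0.002]
wrist_force: [0.6, 1.4, 12.5]
gripper_width: 0.0232
```

It stopped at the original pin-down height, 0.087. I'll check that the pin is engaged with a small nudge along the tube, then with a picture.

send_rows(
  steps="0 -0.003 0 0 0 0;0 -0.005 0 0 0 0;0 -0.005 0 0 0 0;0 -0.005 0 0 0 0",
)

```text
time_s: 11.45
ee_pos: [0.5611, 0.0358, 0.087]
orientation: [3.117, -0.358, 0.0]
wrist_force: [-1.0, -4.9, 13.4]
gripper_width: 0.0232
```

send_rows(
  steps="0 0.005 0 0 0 0;0 0.01 0 0 0 0;0 0.01 0 0 0 0;0 0.01 0 0 0 0",
)

```text
time_s: 11.85
ee_pos: [0.5603, 0.0322, 0.087]
orientation: [-3.118, 0.351, -0.003]
wrist_force: [1.6, 5.8, 11.3]
gripper_width: 0.023
```

send_rows(
  steps="0 -0.003 0 0 0 0;0 -0.005 0 0 0 0;0 -0.005 0 0 0 0;0 -0.005 0 0 0 0",
)

```text
time_s: 12.25
ee_pos: [0.5606, 0.0335, 0.087]
orientation: [3.121, -0.355, 0.002]
wrist_force: [0.8, -0.0, 11.8]
gripper_width: 0.0234
```

Run:
```python
from h import *
a=snap("scene");b=snap("top")
for t,z in(("bolt_handle",.084),("knob_top",.114),("sleeve_mark",.07),("mug",0),("morse_key",0),("speaker",0)):
  for c in("scene","top"):
    for q in nets.spot_point(t,c)[:1]: print(t,c,np.round(q["centre"],1),round(q["conf"],2),at_z(c,q["centre"],z).round(4))
cv2.imwrite("pics/f.png",cv2.resize(a[85:305,125:385],None,fx=2.6,fy=2.6,interpolation=2)[:,:,::-1])
```

```text
bolt_handle scene [249.3 129.7] 0.36 [ 0.4416 -0.081   0.084 ]
bolt_handle top [336.6 274.1] 0.78 [ 0.454  -0.0819  0.084 ]
knob_top scene [264.6 173.6] 0.61 [0.5593 0.0408 0.114 ]
knob_top top [229.9 149.4] 0.28 [0.6703 0.1036 0.114 ]
sleeve_mark scene [263.3 190.5] 0.75 [0.5639 0.0411 0.07  ]
sleeve_mark top [337.5 275.7] 0.24 [ 0.4503 -0.0853  0.07  ]
mug scene [325.6 215.9] 0.86 [0.4965 0.1532 0.    ]
mug top [209.9 246.8] 0.98 [0.5004 0.1505 0.    ]
morse_key scene [260.  273.9] 0.58 [0.689  0.1199 0.    ]
morse_key top [227.6 150.8] 0.64 [0.6893 0.1175 0.    ]
speaker scene [163.  188.2] 0.97 [ 0.633  -0.1816  0.    ]
speaker top [380.  179.9] 0.96 [ 0.63   -0.1814  0.    ]
```

View pics/f.png

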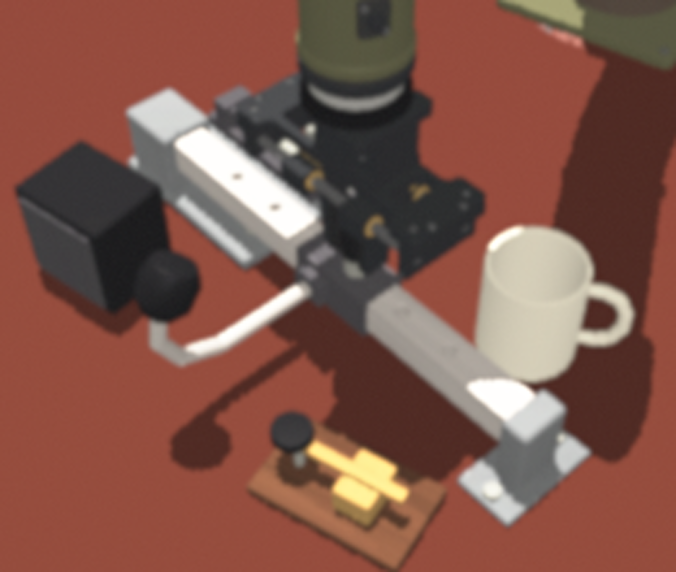

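The sleeve sits at the next hole, with two open holes on each side of it. The nudges were resisted in both directions and the bystanders have not moved, so I hand in.

```bash
python3 -c "
from bench import bot
print(bot.finish_job())"
```

```text
the job is handed in; nothing more can be done
None
```

The job is handed in at about 12.9 s of the 48 s allowed. The bolt is home, the sleeve is at the next hole, and the gripper is still holding the knob down with the pin in that hole.

- **Bolt:** I gripped the handle and slid it about 44.7 mm along the tube until it hit the hard stop, which held against about 17 N. The picture shows the rod in the keeper. The handle's final position in the top camera (0.454, -0.082) matches where it was released.
- **Sleeve:** I lifted the plunger 14 mm, moved the sleeve 50 mm away from the pedestal and lowered the pin. The tool came back to the same height it gripped at (0.087 m), with about 12 N pressing down. Nudges of about 5 mm each way along the tube met resistance, about 5 N ahead and 6 N back. The knob stayed within roughly 3.7 mm, which is the stated play plus some give in the arm.
- **Bystanders:** The mug, speaker and morse key are where they were, to within about 6 mm of measurement noise.

Some network readings disagreed and I set them aside:
- The scene camera put the bolt handle about 12 mm off (low confidence, 0.36).
- The top camera could not see the knob or the sleeve mark under the arm, so its readings for them were false.

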